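# Press the pad onto the waterfall ledge in the toggle press

## Task

One of the two small red-handled toggle presses on the shelf has the stone-coloured resin ledge of the waterfall hide sitting in its nest. Swing that press's handle over centre so that its rubber foot clamps down on the ledge, leave it clamped for two seconds, then swing the handle back until the press is fully open again, with the ledge still lying in its nest. Leave the empty press open as it is.

Things in the scene. Friction and masses are not known exactly. Their poses are not given: they have to be found in the camera images.
- clamp (a joint): Hinge angle (rad) of the loaded press. 0 = closed, rubber foot on the ledge; grows as it opens to 1.30 = fully open at its stop (the start). Its own weight carries it to the nearer end: shut below 0.65, open above 0.8, and it stays there; moving it takes about 2 N at the red bar. Hinge axis level, 52 mm above the shelf. Push the bar towards the nest side to close, away from the nest to open.
- clamp_grip (a point): Centre of the loaded press's red steel handle bar (20 mm diameter, 70 long, parallel to the hinge), on a 12 mm rod 110 mm from the hinge. Frame turns with the arm: y along bar and hinge, -x from hinge towards foot, z up when closed; hinge axis through (46, 0, -100) mm in it. Bar 152 mm above the shelf closed, leaning 25 deg to the nest; open 123 mm, leaning 50 deg away. Free air round it.
- ledge: Stone-grey two-step resin ledge, 60 x 46 x 20 mm, 0.07 kg, loose between four white rails 8 mm high on the loaded press's fixed 200 x 90 x 12 mm aluminium base, 95 mm from the hinge axis. Origin: centre of its underside; z up. The steel clamp arm (107 mm long, 65 deg from the handle rod, foot at 95 mm) lies level over it when closed; open, its end is 160 mm above the shelf.
- spare (a joint): Hinge angle (rad) of the other press, identical but empty, its base centre at least 320 mm to the left or right of the loaded one's; 1.30 = fully open, where it starts and must stay. Jar, bowl, tongs and switch plate, all under 100 mm high, lie beyond the presses, over 0.66 m ahead of the robot.
Not all that is in view belongs to the job. What is meant by the ledge is not pink, and is the smaller of those in its own colour. What is shaped like the part that bears clamp but green or yellow is not meant.

How it is judged:
By the outcome, as a careful person would: the job done as asked, in the order asked, and still so for the second after the job is handed in, with the robot touching nothing.
It also fails if it takes over 48 s, if anything falls off the work surface, if the arm or the gripper's body presses on something with over 40 N, if the wrist force passes 120 N, or if a joint passes its speed limit or range.

## Robot

A 7-joint arm with a two-finger parallel gripper is mounted at the origin on the work surface. World frame = base frame: x ahead of the robot, y to its left, z up, the work surface at z = 0. Lengths are in m, angles in degrees, forces in N, time in s.
With the tool pointing down it reaches from about 0.35 to 0.775 m from the base axis. Payload 3.1 kg.
Tool frame: the origin (TCP) lies on the centre line of the jaws, within the pads' length; the fingertips stand 17 mm ahead of it and the grasp point (between the pads) lies 2 mm behind it (robot.tip_reach is the distance from the TCP to the fingertips, in m); z points along the fingers, y is the direction in which the jaws open and shut (so a half turn about z gives the same grasp; the last joint's range is limited). The gripper opens to 85 mm and grips with 20 to 120 N. Pads are 22 mm wide; open, the fingers measure 114 mm over their backs; the gripper's body (76 mm by 85 mm) begins 54 mm behind the grasp point. The pads swing forward as they close: fully open they stand 13 mm farther back than shut.
Start: joints at [-68.738, 17.813, 0.802, 86.603, -0.252, 75.585, -1.558], TCP at [0.221, 0.504, 0.248] pointing down, gripper open.
Joint ranges: [-154.91, 154.91], [-16.99, 109.72], [-72.82, 74.43], [7.12, 147.25], [-82.49, 262.49], [11.32, 116.49], [-174.64, 174.64]. Speed limits (degrees/s): [159.86, 159.86, 180, 180, 180, 180, 180].

## Interface

Orientations are given as [roll, pitch, yaw] about the fixed x, y, z axes, in that order (R = Rz(yaw) Ry(pitch) Rx(roll)).
In Python, from station import robot, fingers, vision, workorder, recognise gives the robot as it stands. Calls block until the motion is done:
- robot.move_to(position, orientation): joint-space move of the TCP to a pose.
- robot.line_to(position, orientation=None, velocity=0.15, f_stop=None): straight line of the TCP; orientation=None keeps the orientation; velocity is the mean speed in m/s. With f_stop (N) it stops when the force on the tool has changed by that much, and returns True; else False.
- robot.move_j(angles): joint-space move.
- fingers.gripper_to(opening, force=None): opening from 0.0 (shut) to 1.0 (fully open); force is the grip in N (None keeps the last); returns when the fingers have stopped.
- robot.pause(seconds).
- robot.inverse_kinematics(position, orientation): joint angles nearest the present ones, or None.
- vision.grab_frame(name): name is "scene" or "top" or "wrist"; returns the picture (384x512x3 uint8, red, green, blue); there is no depth.
- vision.calibration(name): a dict with "mtx" (3x3 intrinsics, pixels), "k1" (the pictures are not rectified: a ray, as slopes to the right and down, at radius r is drawn at 1 + k1 r^2 times it, then the intrinsics apply), "extrinsics" (4x4, takes a point from world to camera coordinates); the wrist camera has in their place "T_tool_cam" (4x4, takes a point from camera to tool coordinates, whose origin is the TCP and whose axes are the flange's). Camera axes: x right, y up, looking along -z (the intrinsics and any distortion apply to the point x, -y, -z); pixel columns grow to the right and rows downward; lengths in m; the calibration is good to about 2 mm. A picture is of the moment at which its call begins: read the wrist's pose just before it. calibration takes no time and is no camera call.
A pose or a line that the arm cannot do raises robot.PlanningError and nothing moves.
- workorder.close_job(): hands the job in, once; it reports no verdict.
Trained networks look in the newest picture that a camera, given by its name, has taken for a name from the list of things; names that differ only in an ending like _2 or _b are one class to them, and where a whole thing is asked for, a point or a joint stands for the part that bears it (a point fixed in the world has none). Each returns a list of dicts, best first, with "p" (0 to 1); they miss things now and then, are a little off and sometimes report something else, mostly with a low value. They report only what shows in the picture. A call takes as long as a camera call. They do not tell look-alikes from the thing itself.
- recognise(label, camera): "rect" ([centre column, centre row, width, height] in pixels, round what is visible of it).
Readings, each from a call of its own:
- robot.current_time_s(): time.
- robot.current_joint_positions(): joint angles.
- robot.current_dq(): joint speeds.
- robot.current_joint_torque(): joint torques, N m.
- robot.current_tool_pos(): TCP position.
- robot.current_eef_rot(): TCP orientation.
- robot.current_contact_force(): force on the tool from outside, world axes, zero at the start.
- robot.current_torque(): the same for the moment, N m.
- robot.current_finger_gap(): opening from 0.0 (shut) to 1.0 (fully open).
Only numpy, scipy, OpenCV 4.12 (cv2) and the standard library are available. Lean on these libraries where they do the work, as an engineer would, in place of code of your own. Each camera call takes 0.05 s, during which the arm holds its last target.

## Working session

There is one attempt and no reset: what is moved stays moved. The work goes in short steps, each a Python script; the robot and the scene stay as the last script left them, time stands still between calls to the robot, and variables do not carry over. Pictures are saved under pics/ and viewed, and the job is handed in when it is done.

```bash
mkdir -p pics; ls
cat > h.py <<'E'
import numpy as np, cv2
from station import robot, fingers, vision, workorder, recognise
def save(n,im): cv2.imwrite('pics/'+n,im[:,:,::-1])
E
python3 - <<'E'
from h import *
for c in ("scene","top"):
    im=vision.grab_frame(c); save(c+'0.png',im)
    k=vision.calibration(c); print(c,np.round(k['mtx'],1).tolist(),k['k1'],np.round(k['extrinsics'],4).tolist())
    for l in ("clamp","clamp_grip","ledge","spare"):
        print(l,[(round(d['p'],2),np.round(d['rect']).tolist()) for d in recognise(l,c)][:6])
print(robot.current_time_s())
E
```

```text
pics
scene [[355.7, 0.0, 253.4], [0.0, 355.7, 198.6], [0.0, 0.0, 1.0]] -0.07789417881060172 [[0.862, 0.5066, -0.0154, -0.3536], [-0.3801, 0.6663, 0.6415, 0.0605], [0.3353, -0.5472, 0.7669, -1.182], [0.0, 0.0, 0.0, 1.0]]
clamp [(0.82, [333.0, 167.0, 37.0, 46.0]), (0.63, [160.0, 254.0, 39.0, 53.0]), (0.59, [291.0, 132.0, 21.0, 38.0])]
clamp_grip [(0.9, [332.0, 170.0, 33.0, 40.0]), (0.68, [158.0, 253.0, 37.0, 49.0])]
ledge [(0.75, [302.0, 211.0, 22.0, 22.0]), (0.69, [267.0, 190.0, 24.0, 18.0]), (0.57, [290.0, 251.0, 22.0, 24.0])]
spare [(0.63, [252.0, 262.0, 54.0, 51.0])]
top [[406.7, 0.0, 255.5], [0.0, 406.7, 189.8], [0.0, 0.0, 1.0]] 0.037455928803111396 [[0.023, -0.9996, 0.0159, 0.0248], [0.9953, 0.0244, 0.0934, -0.4052], [-0.0938, 0.0137, 0.9955, -1.1598], [0.0, 0.0, 0.0, 1.0]]
clamp [(0.95, [348.0, 240.0, 38.0, 28.0]), (0.93, [180.0, 138.0, 54.0, 33.0]), (0.83, [137.0, 208.0, 47.0, 25.0])]
clamp_grip [(0.74, [177.0, 138.0, 52.0, 28.0]), (0.62, [349.0, 243.0, 44.0, 31.0])]
ledge [(0.86, [274.0, 149.0, 20.0, 23.0]), (0.83, [218.0, 201.0, 35.0, 30.0]), (0.58, [225.0, 155.0, 25.0, 21.0])]
spare [(0.8, [326.0, 152.0, 56.0, 31.0]), (0.32, [178.0, 138.0, 52.0, 28.0])]
0.5
```

Run:
```python
import cv2
for c in ("scene","top"):
    im=cv2.imread(f'pics/{c}0.png'); 
    cv2.imwrite(f'pics/{c}0b.png',cv2.resize(im[90:330,90:410],(800,600),interpolation=cv2.INTER_CUBIC))
```

```text
(no output)
```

View pics/scene0b.png

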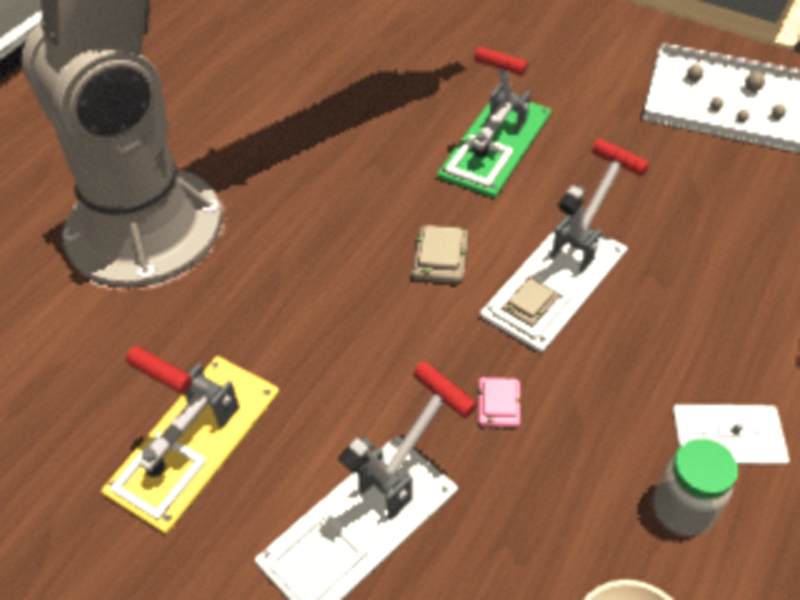

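View pics/top0b.png

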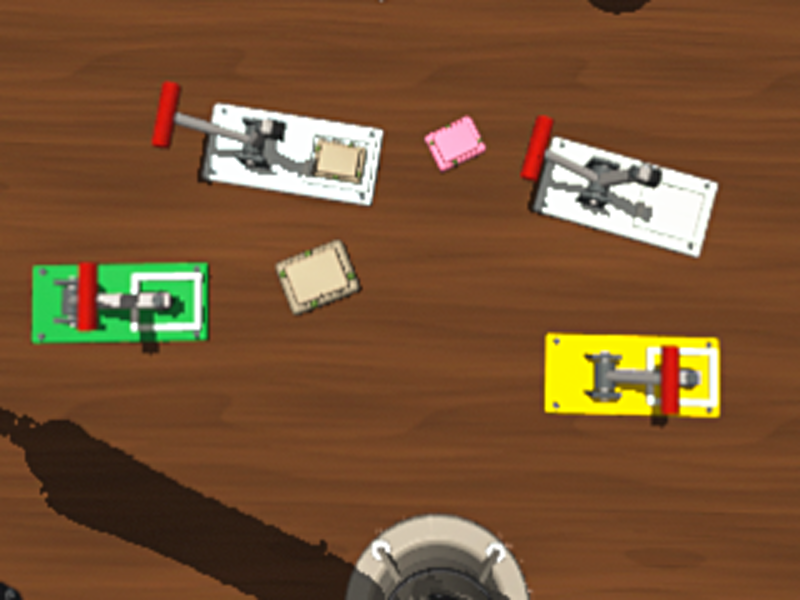

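View pics/top0.png

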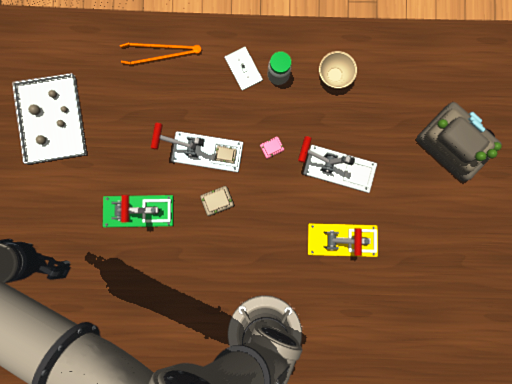

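Pale ledges in the 2.5x top crop: a small one at (340,160), inside the left white press's nest (full frame 226,154). A larger stone one lies loose at (317,276) and a pink one at (455,142). The green and yellow presses are decoys. The press meant is the left white one, at about (206,151) full frame, with its red bar at about (157,136). I'll confirm that in a crop and measure it.

```bash
cat >> h.py <<'E'
def ray(c,uv):
    k=vision.calibration(c); E=np.array(k['extrinsics']); K=np.array(k['mtx'])
    d=np.array([(uv[0]-K[0,2])/K[0,0],(uv[1]-K[1,2])/K[1,1]]); s=d.copy()
    for _ in range(20): s=d/(1+k['k1']*(s@s))
    v=E[:3,:3].T@np.array([s[0],-s[1],-1]); o=-E[:3,:3].T@E[:3,3]
    return o,v
def atz(c,uv,z):
    o,v=ray(c,uv); return o+v*(z-o[2])/v[2]
def reds(im,box):
    x0,y0,x1,y1=box; h=cv2.cvtColor(im,cv2.COLOR_RGB2HSV)
    m=(((h[...,0]<4)|(h[...,0]>174))&(h[...,1]>200)&(h[...,2]>110)).astype(np.uint8)
    q=np.zeros_like(m); q[y0:y1,x0:x1]=m[y0:y1,x0:x1]
    p=np.argwhere(q)[:,::-1]+0.0
    (cx,cy),(w,hh),a=cv2.minAreaRect(p.astype(np.float32))
    b=cv2.boxPoints(((cx,cy),(w,hh),a)); 
    e=[(b[0]+b[1])/2,(b[2]+b[3])/2] if np.linalg.norm(b[0]-b[1])<np.linalg.norm(b[1]-b[2]) else [(b[1]+b[2])/2,(b[3]+b[0])/2]
    return len(p),np.array([cx,cy]),np.array(e)
E
python3 - <<'E'
from h import *
P={}
for c,box in (("top",(140,110,175,160)),("scene",(322,135,355,165))):
    im=cv2.imread(f'pics/{c}0.png')[:,:,::-1].copy()
    n,m,e=reds(im,box); print(c,n,m,e.round(1).tolist(),[atz(c,u,.123).round(4).tolist() for u in (m,*e)]); P[c]=m
    if c=='top': t=im[105:185,130:250]
    else: s=im[130:235,270:370]
o1,v1=ray('top',P['top']);o2,v2=ray('scene',P['scene'])
A=np.c_[v1,-v2]; s_=np.linalg.lstsq(A,o2-o1,rcond=None)[0]; print('tri',o1+s_[0]*v1,o2+s_[1]*v2)
for n,uv in (('c',(215,103)),('c',(383,130)),('c',(370,205)),('c',(205,180))): print(atz('top',(90+uv[0]/2.5,90+uv[1]/2.5),.012).round(4))
print('ledge',atz('top',(226,154),.02+.012))
save('cropA.png',np.hstack([cv2.resize(t,(480,320),interpolation=2),cv2.resize(s,(305,320),interpolation=2)]))
print(robot.current_eef_rot(),robot.current_tool_pos(),robot.tip_reach,robot.current_finger_gap())
E
```

```text
top 162 [155.69230652 135.53846741] [[158.1999969482422, 122.80000305175781], [153.1999969482422, 148.1999969482422]] [[0.533, 0.3042, 0.123], [0.5675, 0.299, 0.123], [0.4987, 0.3094, 0.123]]
scene 0 [0. 0.] [[0.0, 0.0], [0.0, 0.0]] [[-1.7421, 0.615, 0.123], [-1.7421, 0.615, 0.123], [-1.7421, 0.615, 0.123]]
tri [0.37190447 0.13329277 0.84340132] [ 0.22315746 -0.27984136  0.71210173]
[0.5725 0.272  0.012 ]
[0.5457 0.0739 0.012 ]
[0.4563 0.0868 0.012 ]
[0.4808 0.2799 0.012 ]
ledge [0.50498552 0.12213419 0.032     ]
[-1.79995599e+02  1.51614890e-03  1.56352584e+02] [0.22062575 0.5038082  0.24824882] 0.017 1.0024788920941354
```

View pics/cropA.png

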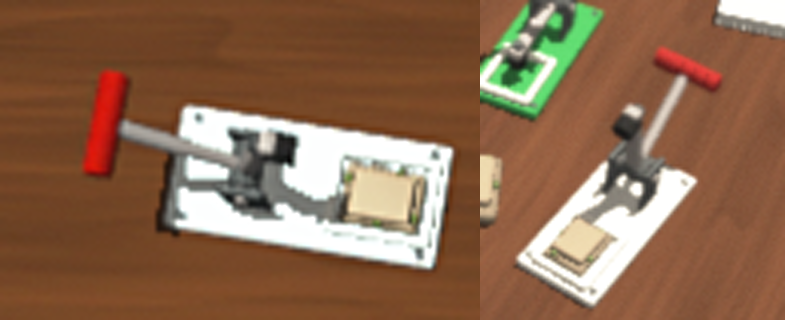

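The crop confirms it: the smaller stone ledge lies in the nest of the left white press, which is open with its bar at px (156,136). Next I'll plan a straddle path, with the jaws half open around the bar and following its arc.

```bash
cat >> h.py <<'E'
from scipy.spatial.transform import Rotation as R
D=np.array([-.137,-.9906,0]); D/=np.linalg.norm(D); Z=np.array([0,0,1.])
BAR=np.array([.533,.304,.123]); H=BAR+.110*np.sin(np.radians(50))*D; H[2]=.052
def pose(phi,back=0.,k=.7,deep=.003):
    p=np.radians(phi); t=p*k
    a=-(np.sin(t)*D+np.cos(t)*Z); y=-(np.cos(t)*D-np.sin(t)*Z)
    x=np.cross(y,a); M=np.c_[x,y,a]
    b=H+.110*(np.sin(p)*D+np.cos(p)*Z)
    return (b+a*(deep-back)).tolist(), R.from_matrix(M).as_euler('xyz',degrees=True).tolist()
E
python3 - <<'E'
from h import *
print(H, atz('scene',(337.9,152.3),.123))
for a in ((-50,.13),(-50,0),(-25,0),(0,0),(25,0),(25,.1)):
    for k in (.5,.7):
        q=robot.inverse_kinematics(*pose(*a,k=k)); print(a,k,np.round(pose(*a,k=k)[0],3),np.round(pose(*a,k=k)[1]),None if q is None else np.round(q,0))
E
```

```text
[0.52145604 0.2205296  0.052     ] [0.53145075 0.30528269 0.123     ]
(-50, 0.13) 0.5 [0.54  0.357 0.238] [-155.    0.  172.] [-48.  45.  11.  49.  10. 104.  44.]
(-50, 0.13) 0.7 [0.543 0.376 0.227] [-145.    0.  172.] [-51.  56.  14.  35.  12. 116.  45.]
(-50, 0) 0.5 [0.533 0.303 0.12 ] [-155.    0.  172.] [-46.  44.  11.  69.  10.  86.  43.]
(-50, 0) 0.7 [0.533 0.302 0.12 ] [-145.    0.  172.] [-49.  50.  12.  62.  14.  95.  41.]
(-25, 0) 0.5 [0.528 0.266 0.149] [-168.    0.  172.] [-40.  32.  10.  81.   5.  75.  49.]
(-25, 0) 0.7 [0.528 0.266 0.149] [-162.    0.  172.] [-42.  35.  10.  78.   7.  79.  47.]
(0, 0) 0.5 [0.521 0.221 0.159] [180.   0. 172.] [-34.  23.  13.  92.  -5.  65.  62.]
(0, 0) 0.7 [0.521 0.221 0.159] [180.   0. 172.] [-34.  23.  13.  92.  -5.  65.  62.]
(25, 0) 0.5 [0.515 0.175 0.149] [168.   0. 172.] [-32.  20.  23. 102. -23.  58.  84.]
(25, 0) 0.7 [0.515 0.175 0.149] [163.   0. 172.] [-31.  19.  26. 104. -30.  58.  92.]
(25, 0.1) 0.5 [0.512 0.154 0.246] [168.   0. 172.] [-33.  14.  28.  95. -20.  71.  82.]
(25, 0.1) 0.7 [0.511 0.146 0.244] [163.   0. 172.] [-34.  14.  33.  97. -26.  70.  89.]
```

```bash
sed -i 's/k=.7,deep/k=.55,deep/' h.py
python3 - <<'E'
from h import *
fingers.gripper_to(0.58)
robot.move_to(*pose(-50,.11))
save('w1.png',vision.grab_frame('wrist'))
r=robot.line_to(*pose(-50,0),velocity=.08,f_stop=6)
print(r,robot.current_time_s(),np.round(robot.current_tool_pos(),3),np.round(robot.current_contact_force(),1),robot.current_finger_gap())
save('w2.png',vision.grab_frame('wrist'));s=vision.grab_frame('scene');t=vision.grab_frame('top')
save('st2.png',np.hstack([cv2.resize(s[110:260,230:380],(400,400)),cv2.resize(t[80:200,120:240],(400,400))]))
E
```

```text
False 3.8583 [0.533 0.303 0.12 ] [-0.2 -0.5  1.4] 0.5770253145456841
```

View pics/w2.png

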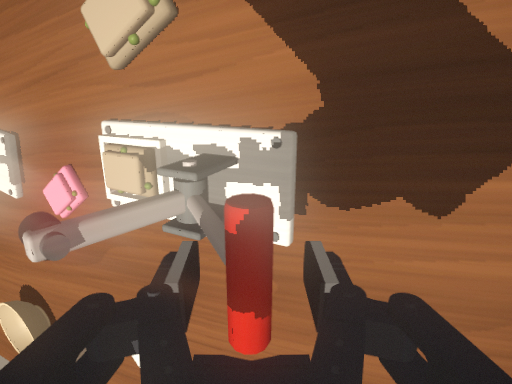

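View pics/st2.png

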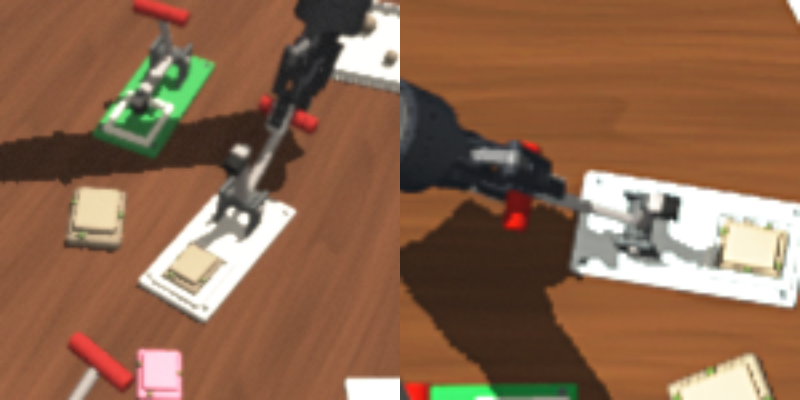

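The wrist view shows the red bar (250,270) centred between the open pads (190 and 315), with no contact. I'll close along the arc.

Run:
```python
from h import *
for phi in (-40,-30,-20,-10,0,9,17,25):
    r=robot.line_to(*pose(phi),velocity=.08,f_stop=25)
    print(phi,r,round(robot.current_time_s(),2),np.round(robot.current_contact_force(),1))
    if r: break
save('w3.png',vision.grab_frame('wrist'));s=vision.grab_frame('scene');t=vision.grab_frame('top')
save('st3.png',np.hstack([cv2.resize(s[110:260,230:380],(400,400)),cv2.resize(t[80:200,120:240],(400,400))]))
```

```text
-40 False 4.39 [ 0.6  0.1 -1. ]
-30 False 4.78 [0.7 1.7 0.1]
-20 False 5.16 [-0.4  0.6  0. ]
-10 False 5.54 [-0.2  0.2  0.8]
0 False 5.92 [-0.4  0.   0.1]
9 False 6.29 [-1.3 -2.4  1.9]
17 False 6.63 [-0.8 -2.5  1.7]
25 False 6.97 [-0.7 -0.2  0.5]
```

View pics/w3.png

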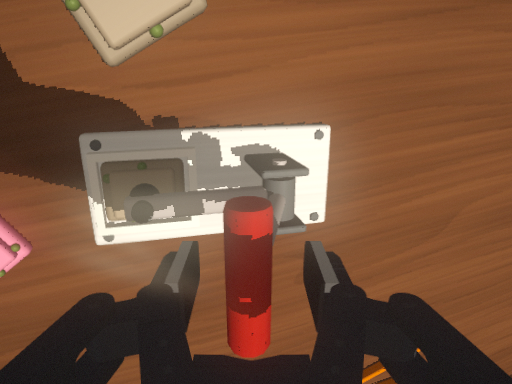

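View pics/st3.png

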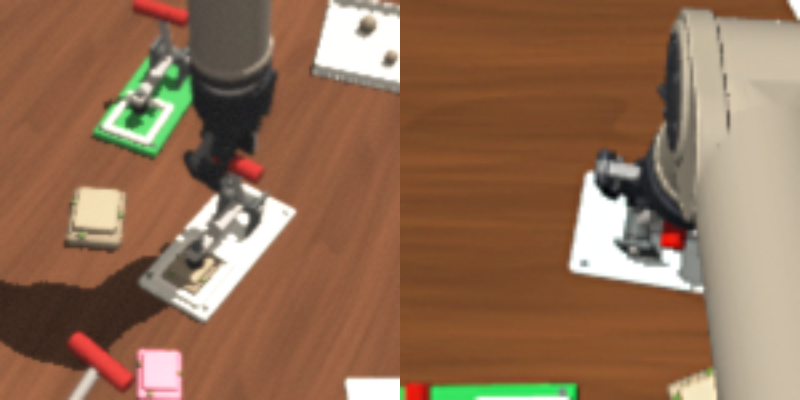

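The press is closed: the foot at wrist px (142,208) sits over the ledge, and the bar is centred without contact. I'll hold for a bit over 2 s, then swing back.

Run:
```python
from h import *
robot.pause(2.8)
for phi in (17,9,0,-10,-20,-30,-40,-50):
    r=robot.line_to(*pose(phi),velocity=.08,f_stop=25)
    print(phi,r,round(robot.current_time_s(),2),np.round(robot.current_contact_force(),1))
    if r: break
save('w4.png',vision.grab_frame('wrist'))
```

```text
17 False 10.27 [-0.5 -1.2 -0.9]
9 False 10.61 [-0.5 -1.4 -0.1]
0 False 10.97 [ 0.3 -0.8 -1. ]
-10 False 11.36 [ 0.2 -0.9  0.4]
-20 False 11.74 [ 0.1 -1.2  0.6]
-30 False 12.12 [ 0.  -0.6  0.7]
-40 False 12.51 [-0.5  7.9 -6.1]
-50 False 12.89 [ 0.1 -0.5 -0.5]
```

View pics/w4.png

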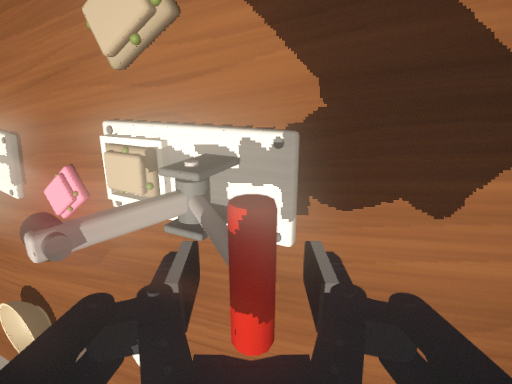

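The bar is back between the pads at (253,270) and the ledge is at (130,170) in the nest. I'll withdraw along the tool axis and check.

Run:
```python
from h import *
r=robot.line_to(*pose(-50,.11),velocity=.1,f_stop=15); print(r)
robot.move_j([-68.738, 17.813, 0.802, 86.603, -0.252, 75.585, -1.558])
s=vision.grab_frame('scene');t=vision.grab_frame('top')
n,m,e=reds(t,(140,110,175,160)); print(n,m,e.round(1).tolist(),atz('top',m,.123))
print(reds(t,(290,120,318,165))[1],reds(cv2.imread('pics/top0.png')[:,:,::-1].copy(),(290,120,318,165))[1])
t0=cv2.imread('pics/top0.png')[:,:,::-1]
print('maxdiff',[np.abs(t[a:b,c:d].astype(int)-t0[a:b,c:d]).max() for a,b,c,d in ((105,175,140,250),(130,200,290,385))])
print(robot.current_time_s(),robot.current_contact_force())
save('st5.png',np.hstack([cv2.resize(s[110:260,230:380],(400,400)),cv2.resize(t[80:200,120:240],(400,400))]))
```

```text
False
166 [155.59616089 135.51924133] [[158.10000610351562, 122.80000305175781], [153.10000610351562, 148.1999969482422]] [0.53304007 0.30450124 0.123     ]
[304.27359009 148.79244995] [304.21496582 148.76911926]
maxdiff [np.int64(7), np.int64(7)]
15.625 [ 0.33257152 -0.00443748 -0.34325356]
```

View pics/st5.png

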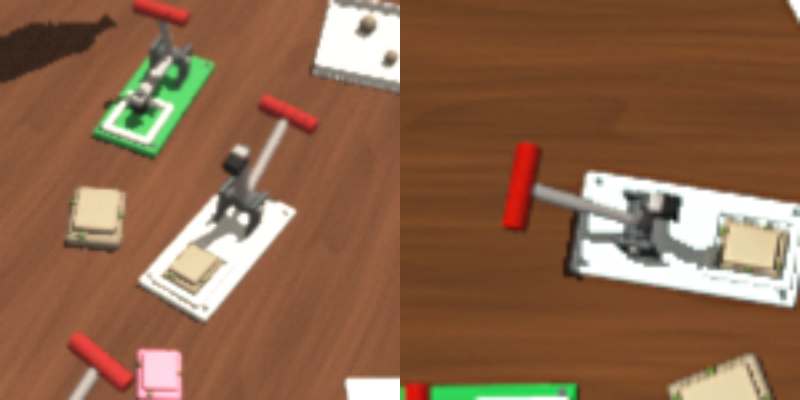

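Both views show the press fully open, with the ledge in its nest. The top picture matches the starting one to within noise, and the spare press hasn't moved.

```bash
python3 -c "
from h import *
workorder.close_job()"
```

```text
the job is handed in; nothing more can be done
```

I closed the loaded press (the left white one) onto the stone-coloured ledge, held it clamped for about 2.8 s, swung it fully open again and handed the job in. No final check failed, but handing in gives no verdict.

- **How:** I straddled the red bar with half-open jaws and followed its arc both ways. The largest force I read, between moves, was about 10 N.
- **Clamped:** the wrist camera showed the foot on the ledge, and the bar was free between the pads during the hold.
- **Final state:** the last top picture matches the starting one to within noise around both presses. The loaded press's bar is within about 0.1 px of where it started, the ledge is in its nest, and the spare is still open.
- **Robot:** it was back at its start pose touching nothing at about 15.6 s, well under the 48 s limit.

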